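# Close the draw latch on the board test dock

## Task

Close the draw latch of the board test dock: swing its wire loop over and behind the hook on the sliding board cassette and settle it gently under the hook's lip, then press the lever down past centre until it lies flat on its rubber stop, so that the cassette is drawn up to the contact pins. Use a light hand: do not jam the loop down on the cassette or ram the lever into its stop. Leave the things lying about where they are.

Things in the scene. Friction and masses are not known exactly. Their poses are not given: they have to be found in the camera images.
- dock: fixed test dock: aluminium plate, 10 mm thick, x -112 to +178 mm, y -52 to +52 mm, with a draw latch on its -x half and a sliding board cassette between black rails on its +x half. Origin on the bench under the lever's pivot, z up; x runs from the lever's stop (x = -77 mm) to the hook on the cassette (x = +71 mm); hinge axes lie along y
- latch_pivot (a point): on the lever's hinge axis, 45 mm above the bench. The loop's pin sits in the lever 22 mm from this axis, on the handle's side, so opening the lever carries it up and toward the hook
- lever (a joint): lever angle, rad: 0 = flat on its stop, handle toward the dock's -x; grows as it is lifted; 1.57 upright; beyond, leaning to the cassette (limit 2.1). With slack loop it stays where left (1 to 2 N moves it). Loop hooked, springs resist: the push square to the pad climbs to 4 to 10 N between 1.0 and 0.4 rad, fades out by 0.2 to 0.1 (dead centre); below that it stays shut, let go higher it springs back
- lever_pad (a point): middle of the upper face of the lever's black paddle, 75 mm from the pivot; the paddle is 34 mm long (reaching 94 mm from the pivot), 32 mm wide, 8 mm thick; the steel shank 16 mm wide, 8 mm thick. The face looks up when the lever is flat and toward the cassette when it is upright
- lever_grip: the lever's handle (paddle and shank); origin in the middle of its thickness, 75 mm from the pivot
- lever_stop: fixed firm rubber block under the paddle, 18 x 26 mm, top 41 mm above the bench; origin at the centre of its underside. It must never take more than 40 N from the lever
- loop (a joint): angle of the wire loop on the lever, rad. The loop's slope above level = this value minus the lever's value. Light friction holds it where it is left; 1 to 3 N at the tab moves it
- loop_bar: steel cross bar at the end of the loop, 6 mm thick, 41 mm wide along y, 85 mm from the loop's pin, joined to it by two 5 mm wires at y = -20.5 and +20.5 mm; origin at its centre; its x points away from the pin along the wires, y along the bar
- loop_tab (a point): middle of the upright black tab on the bar, by which the loop is held: 10 mm thick along y, 24 mm long along the wires, 30 mm tall. In the bar's frame this point is 18 mm beyond the bar (x) and 24 mm above it (z), 11 mm below the tab's top. Pinch it across its 10 mm, from above
- keeper: hook on the cassette, 18 mm wide. Origin = centre of a seated bar, 3 mm above the cassette's flat top (42 mm above the bench); axes as the dock's. Upright: its face at x = -3 mm. Lip: overhangs to x = +1.5 mm, underside 5 mm, top 9 mm above the origin. The bar's centre must come down beyond x = +4.5 mm, then go back under the lip. Over 25 N down on it, lever open past 1.15 rad, is jamming
- lip_tip (a point): middle of the hook's lip edge on its top, 1.5 mm beyond and 9 mm above the keeper's origin. With the lever upright the slack loop, laid down, has its bar's centre some 8 to 17 mm beyond the keeper's origin; pulled back by the tab (5 to 10 N) it takes the lever along, and shutting the lever draws it in as well
- cassette (a joint): how far the cassette has been drawn toward the contact pins, m: 0 = pushed out by the springs (45 N), about 0.006 = home, with the loop hooked and the lever flat (80 N)
- solder_reel: blue-flanged reel of solder wire, 56 mm across, 36 mm tall, standing on its flange; a bystander, origin at the centre of its underside
- kapton_tape: roll of amber film tape lying flat, 62 mm across, 12 mm tall; a bystander, origin at the centre of its underside
- esd_brush: black-handled brush lying flat, 151 mm long; a bystander, origin at the centre of its underside
- usb_stick: black memory stick lying flat, 51 mm long; a bystander, origin at the centre of its underside

How it is judged:
By the outcome, as a careful person would: the job done as asked, in the order asked, and still so for the second after the job is handed in, with the robot touching nothing.
It also fails if it takes over 64 s, if anything falls off the work surface, if the arm or the gripper's body presses on something with over 40 N, if the wrist force passes 120 N, or if a joint passes its speed limit or range.

## Robot

A 6-joint arm with a two-finger parallel gripper is mounted at the origin on a cart in front of the work surface, level with it; the furniture and walls round the work are solid. World frame = base frame: x ahead of the robot, y to its left, z up, the work surface at z = 0. Lengths are in m, angles in degrees, forces in N, time in s.
With the tool pointing down it reaches from about 0.25 to 0.85 m from the base axis. Payload 12.5 kg.
Tool frame: the origin (TCP) lies on the centre line of the jaws, within the pads' length; the fingertips stand tip_extent ahead of it and the grasp point (between the pads) is the TCP (tip_extent is the distance from the TCP to the fingertips, in m); z points along the fingers, y is the line along which they close (so a half turn about z gives the same grasp; the last joint's range is limited). The gripper opens to 93 mm and grips with 3 to 60 N. Pads are 15 mm wide; open, the fingers measure 128 mm over their backs; the gripper's body (75 mm by 188 mm) begins 65 mm behind the grasp point.
Start: joints at [-72.972, 20.094, 94.641, -0, 65.266, -4.847], TCP at [0.205, -0.51, 0.216] pointing down, gripper open.
Joint ranges: [-157.81, 157.81], [-45, 120.19], [0.68, 151.7], [-89.99, 269.99], [4.06, 180], [-164.3, 164.3]. Speed limits (degrees/s): [127.2, 127.2, 159.86, 180, 180, 180].

## Interface

Orientations are given as a 3x3 rotation matrix whose columns are the frame's x, y, z axes.
In Python, from workcell import observe, get_image, calibration, hand_in, boxes_of, trace, pinpoint, tip_extent gives the robot as it stands.
- The arm moves only by the shell command python3 -m pendant 'ROWS' [OPENING]. ROWS is JSON, a list that holds one entry, the list of rows, each a list of 4 numbers: the shift along the world's x, y, z in mm, then the turn about the world's z in degrees. A call has 1 to 8 rows; each row is the pose to reach, as a shift and turn from the pose commanded when the call began; what a row does not reach only later rows make up. A row lasts 1/10 s, in which the tool goes at most 50 mm and 8.59 degrees, less where a joint would pass 70% of its speed; a pose out of reach is approached as far as the arm can. A call with a gripper value outside its range is refused whole. OPENING is the closure in counts, from 0 (fully open) to 255 (shut), set as the call begins (- or left out, the last holds). The fingers move at their own pace and stop on an object; the grip force is fixed at half the most. Time passes only in rows, so rows that repeat a pose let the fingers close. It gives the time, the measured TCP pose, the force, the opening and the grip force at its end, in the units of the state.
- observe(): the state, without advancing time (a new reading comes with each control period).
- get_image(name): name is "scene" or "side" or "wrist"; returns (picture, depth): 384x512x3 uint8, red, green, blue; 384x512 float32, m along the optical axis (not along the pixel's ray), 0 where there is no reading.
- calibration(name): a dict with "fx", "fy", "cx", "cy" (pixels), "xyz" and "attitude" of the camera in the world. Camera axes: x right, y down, z forward; pixel columns grow to the right and rows downward; lengths in m; the calibration is good to about 2 mm. A picture is of the moment at which its call begins: read the wrist's pose just before it. calibration takes no time and is no camera call; for the wrist camera it gives the pose at the moment of the call.
- hand_in(): hands the job in; it is judged then, once.
Trained networks look in the newest picture that a camera, given by its name, has taken for a name from the list of things; names that differ only in an ending like _2 or _b are one class to them, and where a whole thing is asked for, a point or a joint stands for the part that bears it (a point fixed in the world has none). Each returns a list of dicts, best first, with "confidence" (0 to 1); they miss things now and then, are a little off and sometimes report something else, mostly with a low value. They report only what shows in the picture. A call takes as long as a camera call.
- boxes_of(target, camera): "at" ([column, row] in pixels, amid what is visible of it).
- trace(target, camera): "region" (384x512 bool, what is visible of it) and "at" ([column, row] in pixels, amid what is visible of it).
- pinpoint(target, camera): "at" ([column, row] in pixels: a listed point, or the origin of a listed thing).
The state is a dict: "t": time; "q": joint angles; "qd": joint speeds; "joint_torque": joint torques, N m; "ee_pos": TCP position; "tcp_rot": TCP orientation; "force": force on the tool from outside, world axes, zero at the start; "moment": the same for the moment, N m; "width": finger opening in m; "grip_force": force on a finger pad.
Only numpy, scipy, OpenCV 4.12 (cv2) and the standard library are available. Lean on these libraries where they do the work, as an engineer would, in place of code of your own. Each camera call takes 0.05 s, during which the arm holds its last target. There are 200 camera calls.

## Working session

There is one attempt and no reset: what is moved stays moved. The work goes in short steps, Python scripts to look and compute and a shell command to move; the robot and the scene stay as the last step left them, time stands still between calls to the robot, and variables do not carry over. Pictures are saved under pics/ and viewed, at most 10 in all, crops included, and the job is handed in when it is done.

```bash
mkdir -p pics
cat > h.py <<'E'
import numpy as np, cv2
from workcell import *
def ray(cam,at,cal=None):
    c=cal or calibration(cam); R=np.array(c["attitude"]).reshape(3,3)
    d=R@np.array([(at[0]-c["cx"])/c["fx"],(at[1]-c["cy"])/c["fy"],1.0]); return np.array(c["xyz"]),d
def tri(rays):
    A=0;b=0
    for o,d in rays:
        d=d/np.linalg.norm(d);P=np.eye(3)-np.outer(d,d);A=A+P;b=b+P@o
    p=np.linalg.solve(A,b); return p,[np.linalg.norm((np.eye(3)-np.outer(d,d)/(d@d))@(p-o)) for o,d in rays]
def dep(cam,at,D):
    u,v=int(round(at[0])),int(round(at[1])); w=D[max(v-1,0):v+2,max(u-1,0):u+2]; w=w[w>0]
    o,d=ray(cam,at); return o+d*np.median(w) if len(w) else None
E
python3 - <<'E'
from h import *
np.set_printoptions(precision=4,suppress=True)
s=observe(); print(s["t"],tip_extent() if callable(tip_extent) else tip_extent,s["force"],s["tcp_rot"])
ims=[];R={}
for cam in("scene","side"):
    im,D=get_image(cam); cv2.imwrite(f"pics/{cam}0.png",im[:,:,::-1]); print(cam,calibration(cam)["xyz"])
    for n in("lever_pad","loop_tab","lip_tip","latch_pivot","keeper","loop_bar","lever_stop","dock"):
        r=pinpoint(n,cam)
        for k in r[:2]:
            print(n,np.round(k["at"],1),round(k["confidence"],2),dep(cam,k["at"],D))
        if r:R.setdefault(n,[]).append(ray(cam,r[0]["at"]))
for n in R:
    if len(R[n])==2: print(n,*tri(R[n]))
E
```

```text
0.0 0.019 [0.0164 0.573  0.2341] [[ 0.928   0.3726 -0.0003]
 [ 0.3726 -0.928   0.0011]
 [ 0.0001 -0.0011 -1.    ]]
scene [-0.0709  0.6249  0.5587]
lever_pad [259.2 170.6] 0.59 [ 0.5497 -0.0315  0.122 ]
lever_pad [254.7 174.7] 0.32 [ 0.5551 -0.0219  0.1125]
loop_tab [264.4 179.2] 0.51 [0.4864 0.0184 0.1398]
lip_tip [259.5 208.7] 0.82 [0.5072 0.0105 0.0522]
keeper [263.2 210.4] 0.79 [0.5013 0.0041 0.0473]
loop_bar [261.7 187. ] 0.5 [0.4953 0.0171 0.1166]
loop_bar [202.9 201.1] 0.46 [ 0.7038  0.0221 -0.0029]
lever_stop [247.  192.9] 0.46 [ 0.615  -0.0553  0.0267]
dock [253.2 214.4] 0.89 [0.5146 0.0239 0.0391]
side [0.3571 0.7292 0.4423]
lever_pad [231.7 150.9] 0.56 [ 0.5534 -0.0259  0.1165]
loop_tab [263.3 153.1] 0.84 [0.4891 0.0178 0.1357]
lip_tip [258.4 193.7] 0.77 [0.4998 0.0047 0.0532]
latch_pivot [224.2 184.3] 0.62 [ 0.5677 -0.0204  0.0525]
keeper [256.6 199.4] 0.93 [0.503  0.0046 0.0416]
loop_bar [261.1 170.4] 0.58 [ 0.5333 -0.1956  0.003 ]
lever_stop [201.6 185.1] 0.48 [ 0.6237 -0.0592  0.0262]
dock [228.8 209.4] 0.77 [0.5497 0.0198 0.0248]
dock [165.8 222.7] 0.46 [ 0.6593  0.0449 -0.0005]
lever_pad [ 0.5577 -0.0401  0.1132] [np.float64(0.0027335346241063882), np.float64(0.0027335346241064915)]
loop_tab [0.4901 0.0144 0.1356] [np.float64(0.0012859485114184378), np.float64(0.0012859485114184723)]
lip_tip [0.4963 0.0221 0.0621] [np.float64(0.00036266063261645835), np.float64(0.00036266063261646263)]
keeper [0.5043 0.0009 0.042 ] [np.float64(0.0022829349830081735), np.float64(0.0022829349830080646)]
loop_bar [0.4938 0.0189 0.1111] [np.float64(0.005902219126451116), np.float64(0.005902219126451073)]
lever_stop [ 0.6255 -0.0658  0.0207] [np.float64(0.0019368032725477994), np.float64(0.0019368032725477725)]
dock [ 0.5616 -0.0244 -0.0019] [np.float64(0.0006061366416286907), np.float64(0.0006061366416288112)]
```

```bash
python3 - <<'E'
import cv2,numpy as np
a=cv2.imread("pics/scene0.png")[130:260,160:360];b=cv2.imread("pics/side0.png")[100:280,130:330]
f=lambda i:cv2.resize(i,(400*2,int(i.shape[0]*4)))
cv2.imwrite("pics/a.png",cv2.resize(np.vstack([a,b]),(387,600)) if 0 else cv2.resize(np.hstack([cv2.resize(a,(390,254)),cv2.resize(b,(390,351))[:254]]),(780,508)) if 0 else cv2.resize(b,(660,594),interpolation=cv2.INTER_CUBIC))
E
python3 -m pendant '[[[40,50,10,0],[80,100,30,0],[110,150,50,0],[140,200,70,0],[160,240,80,0],[170,280,84,0],[170,300,84,0],[170,300,84,0]]]'
```

```text
t: 1.7
ee_pos: [0.3758, -0.207, 0.3008]
tcp_rot: [[0.927, 0.376, 0.002], [0.376, -0.927, -0.0], [0.001, 0.001, -1.0]]
force: [-0.7, -0.4, -0.4]
width: 0.0931
grip_force: 0.0
```

View pics/a.png

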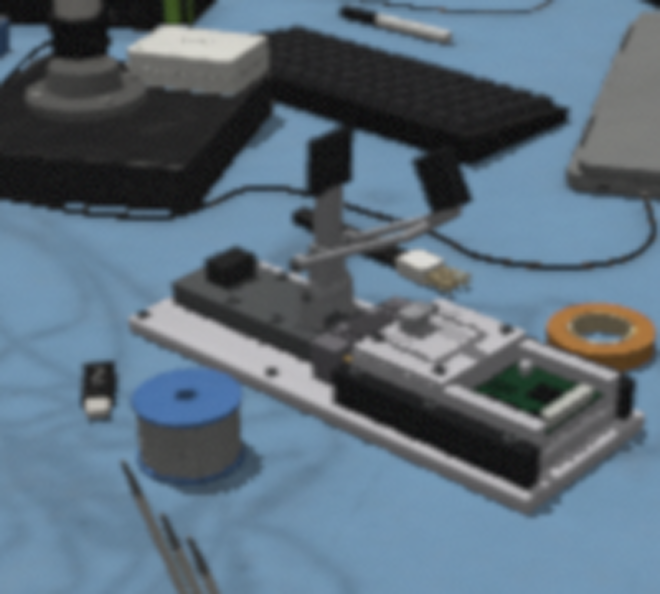

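View pics/scene0.png

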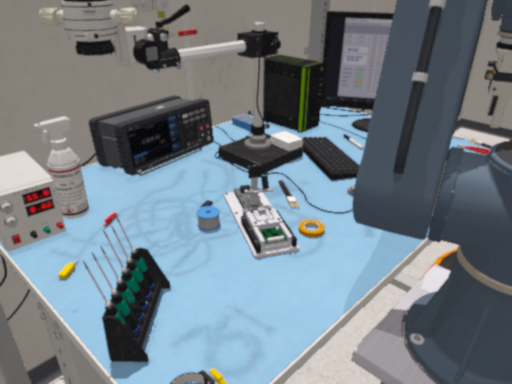

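```bash
cat > w.py <<'E'
from h import *
import sys,pickle,os
np.set_printoptions(precision=4,suppress=True)
tag=sys.argv[1]
c=calibration("wrist"); im,D=get_image("wrist"); cv2.imwrite(f"pics/{tag}.png",im[:,:,::-1])
R=pickle.load(open("r.pkl","rb")) if os.path.exists("r.pkl") else {}
for n in("lever_pad","loop_tab","lip_tip","latch_pivot","keeper","loop_bar","lever_stop","dock","lever_grip"):
    r=pinpoint(n,"wrist")
    if r and r[0]["confidence"]>.4:
        a=r[0]["at"];o,d=ray("wrist",a,c);print(n,np.round(a,1),round(r[0]["confidence"],2),dep("wrist",a,D)); R.setdefault(n,[]).append((o,d))
pickle.dump(R,open("r.pkl","wb"))
for n in R:
    if len(R[n])>1: print("TRI",n,*tri(R[n]))
print(observe()["t"])
E
rm -f r.pkl; python3 w.py w1; python3 -m pendant '[[[0,40,0,0],[0,80,0,0],[0,120,0,0],[0,150,0,0],[0,150,0,0],[0,150,0,0]]]'; python3 w.py w2
```

```text
2.2
t: 2.8
ee_pos: [0.3751, -0.0605, 0.2999]
tcp_rot: [[0.928, 0.374, 0.0], [0.374, -0.928, -0.0], [0.0, 0.0, -1.0]]
force: [0.4, -0.2, -0.1]
width: 0.0932
grip_force: 0.0
loop_tab [240.8  40.6] 0.77 [0.4924 0.0048 0.148 ]
lip_tip [248.7  45.9] 0.81 [ 0.4954 -0.0007  0.1095]
latch_pivot [296.1   8.6] 0.7 [ 0.5562 -0.0343  0.0755]
keeper [249.9  43.9] 0.71 [ 0.4978 -0.0009  0.1087]
loop_bar [246.1  39.4] 0.76 [0.4956 0.0011 0.1447]
dock [288.7  17.6] 0.65 [ 0.556  -0.0293  0.0264]
3.3
```

View pics/w2.png

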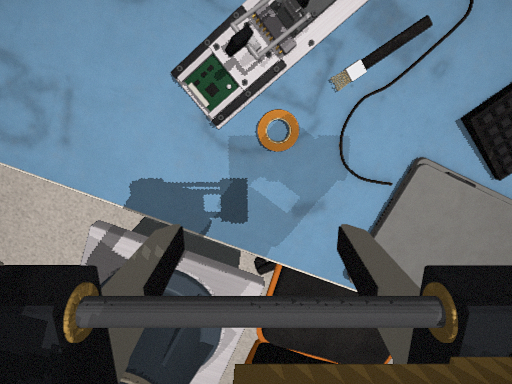

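```bash
rm -f r.pkl
python3 -m pendant '[[[30,0,0,0],[70,0,0,0],[70,0,0,0],[70,0,0,0]]]' | head -2; python3 w.py w3; python3 -m pendant '[[[0,-40,0,0],[0,-70,0,0],[0,-70,0,0],[0,-70,0,0]]]'|head -2; python3 w.py w4
```

```text
t: 3.7
ee_pos: [0.4449, -0.0603, 0.2993]
lever_pad [234.2  98.2] 0.74 [ 0.5054 -0.      0.0553]
loop_tab [214.7 102.7] 0.98 [0.4976 0.0102 0.148 ]
lip_tip [228.6 102. ] 0.66 [0.4978 0.006  0.0447]
latch_pivot [269.7  62.6] 0.56 [ 0.5549 -0.0275  0.1388]
loop_bar [222.3 104.1] 0.86 [0.4995 0.0027 0.1459]
lever_stop [317.2  22. ] 0.68 [ 0.6311 -0.0644  0.0425]
dock [268.9  63. ] 0.65 [ 0.5547 -0.0269  0.1373]
lever_grip [271.5  58.9] 0.7 [ 0.5589 -0.0279  0.1408]
4.2
t: 4.6
ee_pos: [0.4448, -0.1305, 0.2997]
loop_tab [152.6  78.6] 0.6 [0.4969 0.0069 0.1461]
lip_tip [177.  76.] 0.78 [0.5044 0.0086 0.0549]
latch_pivot [222.7  41.1] 0.9 [ 0.5626 -0.0357  0.0769]
keeper [182.3  77.9] 0.95 [0.5048 0.0013 0.0556]
loop_bar [163.3  77.7] 0.81 [ 0.5011 -0.0003  0.1366]
lever_stop [268.9   1.6] 0.53 [ 0.6295 -0.0685  0.0424]
dock [224.2  43. ] 0.84 [ 0.5616 -0.0381  0.0745]
lever_grip [209.8  30.8] 0.72 [ 0.5604 -0.0311  0.1373]
TRI loop_tab [0.4957 0.0133 0.1236] [np.float64(0.00048754066785844553), np.float64(0.0004875406678585211)]
TRI lip_tip [0.5023 0.0035 0.0716] [np.float64(0.002840322110494087), np.float64(0.0028403221104942315)]
TRI latch_pivot [ 0.5682 -0.0263  0.0123] [np.float64(0.0008864633998988623), np.float64(0.0008864633998989214)]
TRI loop_bar [0.4984 0.006  0.1133] [np.float64(0.0012655755866141478), np.float64(0.00126557558661419)]
TRI lever_stop [ 0.6387 -0.0668  0.0072] [np.float64(0.0006633350648164886), np.float64(0.0006633350648167111)]
TRI dock [ 0.5694 -0.0252 -0.0122] [np.float64(0.0006351267460889005), np.float64(0.0006351267460887098)]
TRI lever_grip [ 0.5618 -0.0276  0.1178] [np.float64(0.0007183555428704495), np.float64(0.0007183555428707088)]
5.1
```

View pics/w3.png

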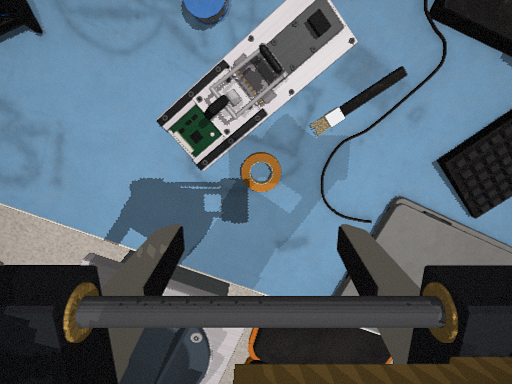

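```bash
cat > cl.py <<'E'
from h import *
np.set_printoptions(precision=4,suppress=True)
def cloud(cam):
    c=calibration(cam);im,D=get_image(cam);v,u=np.nonzero(D>0);z=D[v,u]
    P=np.stack([(u-c["cx"])/c["fx"]*z,(v-c["cy"])/c["fy"]*z,z],1)@np.array(c["attitude"]).reshape(3,3).T+np.array(c["xyz"])
    return P,im[v,u],u,v,im
E
cat > fit.py <<'E'
from cl import *
from scipy.optimize import minimize
allr={}
for cam in("wrist","scene","side"):
    P,C,u,v,im=cloud(cam)
    if cam=="wrist": cv2.imwrite("pics/w5.png",im[:,:,::-1])
    r=trace("dock",cam)
    if not r: continue
    m=r[0]["region"][v,u]&(P[:,2]>.002)&(P[:,2]<.018)
    Q=P[m]; rect=cv2.minAreaRect((Q[:,:2]*1000).astype(np.float32)); print(cam,len(Q),rect,np.median(Q[:,2]))
    if cam=="wrist":
        np.save("w5.npy",np.hstack([P,C,u[:,None],v[:,None]]))
        for n in ("loop_tab","lever_pad","keeper","lever_stop","loop_bar"):
            t=trace(n,cam)
            if t:
                m=t[0]["region"][v,u]; q=P[m]; print(n,t[0]["confidence"],t[0]["at"],m.sum(),np.percentile(q,[5,50,95],axis=0).tolist() if len(q) else 0)
print(observe()["t"])
E
python3 -m pendant '[[[20,40,0,0],[35,80,0,0],[35,80,0,0],[35,80,0,0]]]' | head -2; python3 fit.py; rm r.pkl; python3 w.py w6
```

```text
t: 5.5
ee_pos: [0.48, -0.0499, 0.2997]
wrist 4679 ((536.67919921875, -15.523406982421875), (105.0589828491211, 291.7676696777344), 61.31959533691406) 0.010889493397114314
loop_tab 0.24 [204.5, 31.2] 1782 [[0.584866562285431, 0.056272947521571415, 0.004663902583587227], [0.6077063346310523, 0.07966438467645026, 0.0364683898417327], [0.6299440347584079, 0.10269501084094312, 0.037983211678030725]]
lever_pad 0.55 [256.6, 201.7] 860 [[0.39058976315484734, -0.09944149347166457, 0.007175555014352545], [0.4181372676874956, -0.07354527735118854, 0.013163474115950036], [0.44374990894833455, -0.0480739784464359, 0.014704569111265827]]
keeper 0.63 [225.4, 128.9] 1508 [[0.463762009149677, -0.020900209787085764, 0.041476093318994656], [0.497193120231353, 0.007668467596060534, 0.042993581222688204], [0.5246740661395478, 0.04245432657186027, 0.054561629442531054]]
lever_stop 0.67 [315.9, 52.7] 332 [[0.621422757665128, -0.07770484603139999, 0.031102146113392706], [0.6309391656911569, -0.06610866688866165, 0.04169719401214694], [0.6408955509429142, -0.054782921463452317, 0.04329449653067294]]
loop_bar
[... 258 characters left out ...]
939453125), (104.88622283935547, 294.9208068847656), 61.55796432495117) 0.007841566822770818
side 2027 ((531.05859375, -70.7232666015625), (214.16188049316406, 344.501708984375), 61.18198776245117) 0.00934547516795703
6.05
lever_pad [265.5  99.1] 0.8 [ 0.5559 -0.027   0.1393]
loop_tab [214.3 140.3] 0.57 [0.4969 0.0079 0.1476]
lip_tip [225.8 129.2] 0.91 [0.4976 0.0073 0.0428]
latch_pivot [271.   93.3] 0.59 [ 0.5642 -0.0313  0.0945]
keeper [219.  129.8] 0.73 [0.5035 0.0101 0.1106]
loop_bar [218.8 132.7] 0.79 [0.5054 0.0066 0.1428]
lever_stop [314.   56.1] 0.7 [ 0.6287 -0.0673  0.0416]
dock [268.   89.3] 0.57 [ 0.567  -0.0263  0.0932]
lever_grip [268.2  95.6] 0.78 [ 0.5602 -0.0282  0.1387]
6.55
```

```bash
cat >> cl.py <<'E'
A=np.deg2rad(151.4);XD=np.array([np.cos(A),np.sin(A)]);YD=np.array([-XD[1],XD[0]]);O=np.array([.5655,-.0310])
def todock(P): return np.stack([(P[:,:2]-O)@XD,(P[:,:2]-O)@YD,P[:,2]],1)
def hist(d,C,sel,ax,st):
    q=d[sel];b=np.round(q[:,ax]/st)
    for k in np.unique(b):
        w=q[b==k]
        if len(w)>3: print(round(k*st*1000,1),len(w),np.round(1000*np.percentile(w,[3,50,97],axis=0)).tolist(),C[sel][b==k].mean(0).round())
E
cat > an.py <<'E'
from cl import *
import sys
if len(sys.argv)>1: P,C,u,v,im=cloud("wrist")
else: a=np.load("w5.npy");P=a[:,:3];C=a[:,3:6]
d=todock(P)
reg=(abs(d[:,1])<.03)&(d[:,0]>-.03)&(d[:,0]<.13)
print("high");hist(d,C,reg&(d[:,2]>.07),2,.006)
k=reg&(d[:,2]>.047)&(d[:,2]<.06)&(d[:,0]>.055)&(abs(d[:,1])<.018);print("hook",k.sum(),np.percentile(d[k],[3,50,97],axis=0).tolist())
s=(abs(d[:,1])<.03)&(d[:,0]<-.05)&(d[:,2]>.036);print("stop",np.percentile(d[s],[3,50,97],axis=0).tolist())
E
python3 an.py
```

```text
high
72.0 135 [[-3.0, -23.0, 70.0], [1.0, -9.0, 72.0], [10.0, 23.0, 75.0]] [132. 129. 129.]
78.0 98 [[-2.0, -23.0, 75.0], [15.0, -3.0, 77.0], [23.0, 22.0, 81.0]] [148. 145. 145.]
84.0 83 [[9.0, -23.0, 81.0], [27.0, -19.0, 84.0], [35.0, 22.0, 87.0]] [145. 141. 142.]
90.0 90 [[32.0, -23.0, 87.0], [39.0, -19.0, 90.0], [48.0, 22.0, 93.0]] [147. 142. 141.]
96.0 83 [[43.0, -23.0, 93.0], [51.0, -2.0, 96.0], [58.0, 22.0, 99.0]] [151. 147. 148.]
102.0 89 [[35.0, -23.0, 99.0], [63.0, -18.0, 102.0], [69.0, 22.0, 105.0]] [148. 144. 145.]
108.0 190 [[67.0, -23.0, 105.0], [75.0, -6.0, 109.0], [79.0, 22.0, 110.0]] [150. 146. 147.]
114.0 8 [[2.0, -19.0, 111.0], [2.0, -1.0, 113.0], [59.0, 13.0, 117.0]] [68. 67. 68.]
120.0 8 [[2.0, -14.0, 117.0], [3.0, -2.0, 120.0], [3.0, 10.0, 123.0]] [36. 34. 36.]
126.0 9 [[3.0, -12.0, 124.0], [3.0, -1.0, 127.0], [99.0, 8.0, 129.0]] [19. 23. 20.]
132.0 29 [[3.0, -13.0, 130.0], [12.0, -1.0, 133.0], [98.0, 10.0, 135.0]] [17. 18. 19.]
138.0 261 [[4.0, -15.0, 136.0], [8.0, -0.0, 139.0], [93.0, 14.0, 141.0]] [33. 33. 34.]
144.0 132 [[63.0, -6.0, 141.0], [74.0, -1.0, 144.
[... 1549 characters left out ...]
1. 20. 19.]
402.0 5822 [[52.0, -11.0, 399.0], [77.0, 14.0, 403.0], [97.0, 29.0, 405.0]] [47. 46. 45.]
408.0 4920 [[58.0, -8.0, 405.0], [85.0, 6.0, 408.0], [100.0, 27.0, 411.0]] [41. 39. 36.]
414.0 3476 [[82.0, -5.0, 411.0], [91.0, 4.0, 411.0], [103.0, 13.0, 412.0]] [21. 22. 25.]
hook 132 [[0.06084683348296151, -0.00883353536444596, 0.05043885141573106], [0.0665288255494014, -0.0005179541174213648, 0.054578052236367386], [0.07263460546705895, 0.007903824296654816, 0.05616267483199134]]
stop [[-0.0840219172907055, -0.012421803194549197, 0.039499182976437654], [-0.07542996179457025, -0.0004939602357464765, 0.04180314059315407], [-0.06696317089041612, 0.011772945243226094, 0.043517509066305124]]
```

View pics/w5.png

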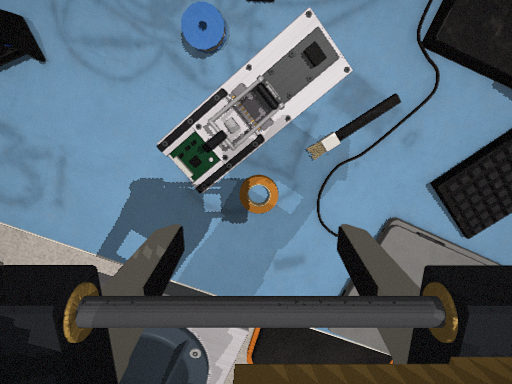

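```bash
python3 -m pendant '[[[3,10,0,-8.5],[6,20,-10,-17],[10,30,-30,-25.5],[14,45,-50,-34],[16,58,-70,-42.5],[16,58,-80,-50.5],[16,58,-80,-50.5],[16,58,-80,-50.5]]]' 150
python3 - <<'E'
from cl import *
c=calibration("wrist");print(c["xyz"],np.array(c["attitude"]))
P,C,u,v,im=cloud("wrist");cv2.imwrite("pics/w7.png",im[:,:,::-1]);d=todock(P)
reg=(abs(d[:,1])<.03)&(d[:,0]>-.03)&(d[:,0]<.13)
hist(d,C,reg&(d[:,2]>.07)&(d[:,2]<.16),2,.006)
E
```

```text
t: 7.35
ee_pos: [0.4961, 0.0075, 0.2202]
tcp_rot: [[0.88, -0.475, 0.0], [-0.475, -0.88, -0.0], [0.0, -0.0, -1.0]]
force: [-0.8, -1.3, 0.7]
width: 0.039
grip_force: 0.0
[ 0.5698 -0.0322  0.3899] [[-0.4757 -0.8406 -0.2589]
 [-0.8796  0.4546  0.1402]
 [-0.0002  0.2944 -0.9557]]
72.0 252 [[-3.0, -23.0, 70.0], [1.0, 1.0, 72.0], [9.0, 23.0, 75.0]] [137. 134. 135.]
78.0 138 [[-2.0, -23.0, 75.0], [17.0, -1.0, 78.0], [23.0, 22.0, 81.0]] [157. 153. 154.]
84.0 126 [[0.0, -23.0, 81.0], [27.0, -2.0, 84.0], [34.0, 22.0, 87.0]] [143. 139. 140.]
90.0 136 [[32.0, -23.0, 87.0], [39.0, -1.0, 90.0], [46.0, 22.0, 93.0]] [144. 141. 141.]
96.0 148 [[1.0, -23.0, 93.0], [51.0, 3.0, 96.0], [59.0, 22.0, 99.0]] [141. 137. 138.]
102.0 156 [[2.0, -23.0, 99.0], [64.0, -3.0, 102.0], [71.0, 21.0, 105.0]] [140. 136. 137.]
108.0 284 [[69.0, -23.0, 105.0], [75.0, -0.0, 109.0], [79.0, 21.0, 110.0]] [148. 145. 146.]
114.0 35 [[2.0, -15.0, 111.0], [2.0, -1.0, 112.0], [76.0, 14.0, 115.0]] [35. 35. 37.]
120.0 33 [[3.0, -13.0, 119.0], [3.0, -0.0, 121.0], [3.0, 13.0, 122.0]] [17. 17. 18.]
126.0 18 [[4.0, -14.0, 125.0], [4.0, 0.0, 128.0], [100.0, 13.0, 129.0]] [18. 20. 20.]
132.0 30 [[3.0, -14.0, 129.0], [4.0, -1.0, 130.0], [99.0, 12.0, 133.0]] [16. 20. 19.]
138.0 436 [[4.0, -15.0, 136.0], [8.0, -0.0, 139.0], [69.0, 14.0, 141.0]] [35. 34. 35.]
144.0 188 [[67.0, -5.0, 141.0], [74.0, -0.0, 144.0], [91.0, 4.0, 147.0]] [35. 35. 36.]
150.0 131 [[78.0, -5.0, 147.0], [84.0, -1.0, 149.0], [88.0, 4.0, 151.0]] [37. 37. 38.]
```

View pics/w7.png

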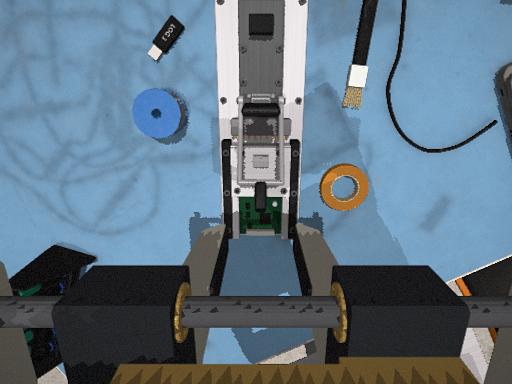

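```bash
python3 -m pendant '[[[0,0,-20,0],[0,0,-45,0],[0,0,-65,0],[0,0,-80,0],[0,0,-80,0],[0,0,-80,0]]]'; python3 -m pendant '[[[0,0,0,0],[0,0,0,0],[0,0,0,0],[0,0,0,0],[0,0,0,0],[0,0,0,0]]]' 255; python3 -c "
from h import *
im,D=get_image('side');cv2.imwrite('pics/s2.png',cv2.resize(im[100:280,150:350,::-1],(660,594)))"
```

```text
t: 8.0
ee_pos: [0.4964, 0.0074, 0.1407]
tcp_rot: [[0.878, -0.478, 0.001], [-0.478, -0.878, -0.0], [0.001, -0.0, -1.0]]
force: [-0.0, -0.1, 0.8]
width: 0.0385
grip_force: 0.0
t: 8.6
ee_pos: [0.4959, 0.0077, 0.1399]
tcp_rot: [[0.878, -0.479, -0.0], [-0.479, -0.878, 0.0], [-0.0, 0.0, -1.0]]
force: [-1.1, -0.5, 0.9]
width: 0.009
grip_force: 30.0
```

View pics/s2.png

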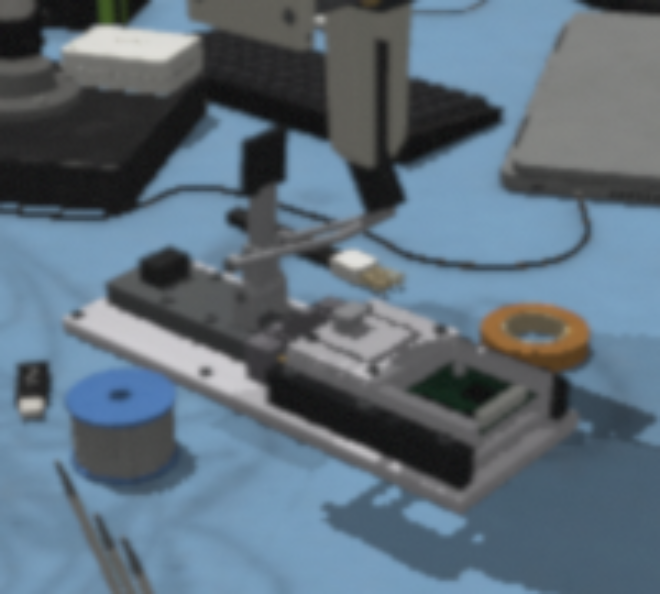

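```bash
python3 -m pendant '[[[-3.3,1.8,-4.2,0],[-6.4,3.5,-8.7,0],[-9.2,5,-13,0],[-11.7,6.4,-17.4,0],[-14.1,7.7,-22,0],[-16.2,8.8,-26.8,0],[-18.1,9.9,-31.7,0],[-19.8,10.8,-36.6,0]]]'
```

```text
t: 9.45
ee_pos: [0.4759, 0.0185, 0.1027]
tcp_rot: [[0.878, -0.479, -0.0], [-0.479, -0.878, 0.0], [-0.0, 0.0, -1.0]]
force: [-1.6, 2.2, 2.8]
width: 0.0093
grip_force: 30.0
```

```bash
python3 -m pendant '[[[-1.5,0.8,-5,0],[-2.8,1.5,-10,0],[-3.8,2.1,-15.5,0],[-4.6,2.5,-20.5,0],[-5.1,2.8,-25,0],[-5.4,3,-28,0],[-5.4,3,-28,0]]]'
python3 - <<'E'
from cl import *
P,C,u,v,im=cloud("wrist");cv2.imwrite("pics/w8.png",im[:,:,::-1]);d=todock(P)
reg=(abs(d[:,1])<.03)&(d[:,0]>-.03)&(d[:,0]<.13)
hist(d,C,reg&(d[:,2]>.048)&(d[:,2]<.15),2,.006)
E
```

```text
t: 10.15
ee_pos: [0.4707, 0.0214, 0.0748]
tcp_rot: [[0.878, -0.479, -0.0], [-0.479, -0.878, -0.0], [-0.0, 0.0, -1.0]]
force: [-1.1, 1.5, 0.7]
width: 0.0092
grip_force: 30.0
48.0 189 [[6.0, -15.0, 48.0], [9.0, -1.0, 50.0], [82.0, 14.0, 51.0]] [93. 91. 91.]
54.0 1652 [[8.0, -23.0, 52.0], [74.0, -1.0, 54.0], [89.0, 21.0, 57.0]] [151. 148. 148.]
60.0 848 [[32.0, -23.0, 57.0], [50.0, -0.0, 60.0], [93.0, 22.0, 63.0]] [141. 138. 139.]
66.0 1045 [[7.0, -23.0, 63.0], [21.0, -1.0, 66.0], [94.0, 22.0, 69.0]] [149. 146. 146.]
72.0 348 [[3.0, -23.0, 69.0], [9.0, -1.0, 73.0], [96.0, 22.0, 75.0]] [90. 88. 89.]
78.0 356 [[8.0, -9.0, 75.0], [109.0, -1.0, 80.0], [119.0, 7.0, 81.0]] [32. 32. 31.]
84.0 512 [[8.0, -14.0, 81.0], [99.0, -0.0, 83.0], [110.0, 13.0, 87.0]] [56. 54. 52.]
90.0 234 [[97.0, -18.0, 87.0], [98.0, 4.0, 90.0], [100.0, 17.0, 93.0]] [105. 101.  92.]
96.0 302 [[98.0, -19.0, 93.0], [98.0, -5.0, 96.0], [103.0, 18.0, 99.0]] [87. 83. 76.]
102.0 333 [[97.0, -19.0, 99.0], [98.0, 4.0, 102.0], [113.0, 18.0, 105.0]] [84. 81. 74.]
108.0 340 [[97.0, -19.0, 105.0], [98.0, -1.0, 108.0], [100.0, 18.0, 111.0]] [91. 87. 79.]
114.0 514 [[11.0, -20.0, 111.0], [98.0, -1.0, 114.0], [102.0, 18.0, 117.0]] [82. 79. 73.]
120.0 564 [[11.0, -20.0, 117.0], [98.0, -2.0, 120.0], [111.0, 19.0, 123.0]] [79. 76. 70.]
126.0 202 [[97.0, -17.0, 123.0], [98.0, 4.0, 125.0], [100.0, 16.0, 129.0]] [75. 72. 66.]
132.0 434 [[12.0, -12.0, 130.0], [12.0, -0.0, 133.0], [106.0, 11.0, 135.0]] [41. 40. 39.]
138.0 2716 [[4.0, -15.0, 136.0], [9.0, -1.0, 139.0], [99.0, 13.0, 141.0]] [35. 35. 36.]
144.0 62 [[7.0, -11.0, 141.0], [98.0, -4.0, 143.0], [102.0, 7.0, 146.0]] [81. 78. 73.]
150.0 22 [[112.0, -7.0, 147.0], [114.0, -1.0, 148.0], [116.0, 5.0, 149.0]] [88. 91. 91.]
```

```bash
python3 -m pendant '[[[0,0,-2,0],[0,0,-3.5,0],[0,0,-4.5,0],[0,0,-4.5,0]]]'; python3 -m pendant '[[[0,0,-1,0],[0,0,-1,0]]]' |grep -E "ee|force"
```

```text
t: 10.6
ee_pos: [0.4706, 0.0214, 0.0706]
tcp_rot: [[0.878, -0.479, -0.0], [-0.479, -0.878, 0.0], [-0.0, 0.0, -1.0]]
force: [-3.4, 3.0, 1.5]
width: 0.009
grip_force: 30.0
ee_pos: [0.4707, 0.0214, 0.0696]
force: [-3.0, 2.5, 0.6]
grip_force: 30.0
```

```bash
for i in 1 2; do python3 -m pendant '[[[0,0,-0.5,0],[0,0,-1,0],[0,0,-1,0]]]' |grep -E "ee|force"; done
```

```text
ee_pos: [0.4707, 0.0214, 0.0686]
force: [-2.9, 2.2, 1.7]
grip_force: 30.0
ee_pos: [0.4708, 0.0214, 0.0682]
force: [-5.6, 2.2, 10.3]
grip_force: 30.0
```

```bash
python3 -m pendant '[[[0,0,0.5,0],[0.9,-0.5,0.5,0],[1.8,-1,0.5,0],[2.6,-1.4,0.5,0],[3.5,-1.9,0.5,0],[3.5,-1.9,0.5,0]]]' |grep -E "ee|force";python3 -m pendant '[[[0.9,-0.5,0.1,0],[1.8,-1,0.1,0],[2.6,-1.4,0.2,0],[3.5,-1.9,0.2,0],[3.5,-1.9,0.2,0]]]' |grep -E "ee|force"
```

```text
ee_pos: [0.4735, 0.0198, 0.0683]
force: [-8.7, 5.1, 9.0]
grip_force: 30.0
ee_pos: [0.4771, 0.0179, 0.0686]
force: [-8.1, 5.3, 10.0]
grip_force: 30.0
```

```bash
python3 -m pendant '[[[0.9,-0.5,0.2,0],[1.8,-1,0.4,0],[2.6,-1.4,0.5,0],[3.5,-1.9,0.5,0],[3.5,-1.9,0.5,0]]]' |grep -E "ee|force";python3 -m pendant '[[[0.9,-0.5,0,0],[1.3,-0.7,0,0],[1.3,-0.7,0.1,0]]]' |grep -E "ee|force"
python3 - <<'E'
from cl import *
P,C,u,v,im=cloud("wrist");cv2.imwrite("pics/w9.png",im[:,:,::-1]);d=todock(P)
q=(abs(d[:,1]+.0005)<.022)&(d[:,0]>-.06)&(d[:,0]<.12)
w=q&(abs(d[:,1]+.0005)>.018)&(d[:,2]>.044);print("wires");hist(d,C,w,0,.008)
w=q&(abs(d[:,1]+.0005)<.016)&(d[:,2]>.046)&(d[:,0]>.05)&(d[:,2]<.062);print("hook/bar");hist(d,C,w,0,.002)
w=q&(d[:,2]>.1)&(d[:,0]<.05);print("lever");hist(d,C,w,2,.006)
E
```

```text
ee_pos: [0.4805, 0.0161, 0.069]
force: [-8.3, 4.6, 9.9]
grip_force: 30.0
ee_pos: [0.4815, 0.0155, 0.0692]
force: [-8.5, 6.0, 10.9]
grip_force: 30.0
wires
-16.0 116 [[-16.0, -22.0, 65.0], [-14.0, -19.0, 68.0], [-12.0, 21.0, 70.0]] [173. 169. 170.]
-8.0 280 [[-12.0, -22.0, 64.0], [-8.0, -19.0, 68.0], [-4.0, 21.0, 70.0]] [162. 158. 159.]
0.0 248 [[-4.0, -22.0, 62.0], [-0.0, -1.0, 64.0], [4.0, 21.0, 65.0]] [163. 160. 160.]
8.0 224 [[4.0, -22.0, 60.0], [8.0, -0.0, 62.0], [12.0, 21.0, 64.0]] [163. 160. 160.]
16.0 219 [[12.0, -22.0, 58.0], [16.0, -19.0, 60.0], [20.0, 21.0, 62.0]] [165. 161. 162.]
24.0 191 [[20.0, -22.0, 57.0], [24.0, 18.0, 59.0], [28.0, 21.0, 60.0]] [167. 163. 164.]
32.0 190 [[28.0, -22.0, 55.0], [32.0, -0.0, 57.0], [36.0, 21.0, 58.0]] [156. 152. 153.]
40.0 170 [[36.0, -22.0, 53.0], [40.0, 18.0, 55.0], [44.0, 21.0, 57.0]] [155. 151. 151.]
48.0 159 [[44.0, -22.0, 51.0], [48.0, 18.0, 53.0], [52.0, 21.0, 55.0]] [149. 146. 146.]
56.0 1696 [[55.0, -22.0, 51.0], [59.0, 18.0, 173.0], [60.0, 21.0, 181.0]] [40. 41. 43.]
64.0 1100 [[60.0, -22.0, 49.0], [64.0, 18.0, 181.0], [68.0, 21.
[... 796 characters left out ...]
159. 156. 156.]
72.0 141 [[71.0, -15.0, 47.0], [72.0, -0.0, 54.0], [73.0, 14.0, 56.0]] [162. 158. 159.]
74.0 58 [[73.0, -16.0, 46.0], [74.0, -1.0, 49.0], [75.0, 15.0, 54.0]] [132. 128. 129.]
76.0 29 [[75.0, -4.0, 50.0], [76.0, -1.0, 51.0], [77.0, 3.0, 52.0]] [148. 146. 146.]
78.0 33 [[77.0, -4.0, 50.0], [78.0, -0.0, 50.0], [79.0, 3.0, 52.0]] [153. 150. 151.]
80.0 93 [[79.0, -5.0, 50.0], [80.0, -0.0, 54.0], [81.0, 3.0, 59.0]] [39. 38. 39.]
82.0 66 [[81.0, -5.0, 54.0], [82.0, -1.0, 60.0], [83.0, 4.0, 62.0]] [30. 30. 31.]
84.0 6 [[83.0, -6.0, 59.0], [83.0, -5.0, 60.0], [84.0, 4.0, 62.0]] [58. 56. 60.]
lever
102.0 72 [[-24.0, -8.0, 100.0], [-24.0, -0.0, 101.0], [-23.0, 6.0, 102.0]] [97. 95. 95.]
```

```bash
python3 -m pendant '[[[0.5,-0.2,0.2,0],[0.9,-0.5,0.4,0],[0.9,-0.5,0.4,0]]]' |grep -E "ee|force"; python3 -m pendant '[[[0,0,0,0],[0,0,0,0],[0,0,0,0],[0,0,0,0]]]' 190
```

```text
ee_pos: [0.4817, 0.0153, 0.0692]
force: [-11.8, 8.8, 10.0]
grip_force: 30.0
t: 14.05
ee_pos: [0.4838, 0.0143, 0.0694]
tcp_rot: [[0.878, -0.479, 0.001], [-0.479, -0.878, -0.0], [0.001, -0.0, -1.0]]
force: [-0.4, -0.0, 0.2]
width: 0.0237
grip_force: 0.0
```

```bash
python3 -m pendant '[[[0,0,10,0],[0,0,30,0],[0,0,60,0],[0,0,95,0],[0,0,120,0],[0,0,130,0],[0,0,130,0]]]'|head -2
cat > an2.py <<'E'
from cl import *
import sys
P,C,u,v,im=cloud("wrist");cv2.imwrite(f"pics/{sys.argv[1]}.png",im[:,:,::-1]);d=todock(P)
q=(abs(d[:,1]+.0005)<.022)&(d[:,0]>-.12)&(d[:,0]<.12)&(d[:,2]<.15)
w=q&(abs(d[:,1]+.0005)<.016)&(d[:,2]>.046)&(d[:,0]>.05);print("hook/bar/tab");hist(d,C,w,0,.004)
w=q&(d[:,2]>.045)&(d[:,0]<.03)&(abs(d[:,1]+.0005)<.015);print("lever");hist(d,C,w,0,.006)
print(observe()["t"])
E
python3 an2.py w10
```

```text
t: 14.75
ee_pos: [0.4839, 0.0145, 0.2005]
hook/bar/tab
60.0 34 [[61.0, -9.0, 48.0], [61.0, -0.0, 51.0], [62.0, 8.0, 55.0]] [114. 112. 112.]
64.0 68 [[62.0, -9.0, 53.0], [64.0, -0.0, 55.0], [66.0, 8.0, 56.0]] [160. 156. 156.]
68.0 87 [[66.0, -15.0, 46.0], [69.0, -0.0, 55.0], [70.0, 13.0, 56.0]] [149. 146. 146.]
72.0 92 [[70.0, -15.0, 48.0], [72.0, -1.0, 54.0], [73.0, 14.0, 56.0]] [154. 151. 152.]
76.0 33 [[74.0, -14.0, 47.0], [75.0, -0.0, 51.0], [77.0, 14.0, 52.0]] [131. 128. 129.]
80.0 57 [[78.0, -5.0, 50.0], [80.0, -0.0, 56.0], [82.0, 4.0, 63.0]] [49. 49. 50.]
84.0 69 [[82.0, -5.0, 63.0], [84.0, -0.0, 71.0], [86.0, 4.0, 79.0]] [23. 22. 24.]
88.0 45 [[86.0, -5.0, 72.0], [88.0, -0.0, 77.0], [90.0, 5.0, 79.0]] [36. 35. 36.]
92.0 35 [[90.0, -5.0, 74.0], [92.0, -0.0, 77.0], [94.0, 5.0, 78.0]] [32. 32. 33.]
96.0 42 [[94.0, -5.0, 73.0], [96.0, -0.0, 76.0], [98.0, 5.0, 77.0]] [34. 33. 35.]
100.0 34 [[98.0, -5.0, 72.0], [100.0, -0.0, 75.0], [101.0, 5.0, 77.0]] [37. 36. 38.]
104.0 38 [[102.0, -6.0, 73.0], [104.0, -1.0, 74.0], [106.0, 4.0, 75.0]] [22. 23. 23.]
108.0 10 [[106.0, -5.0, 72.0], [1
[... 336 characters left out ...]
30.0 400 [[-33.0, -14.0, 104.0], [-30.0, -0.0, 110.0], [-27.0, 14.0, 116.0]] [15. 15. 17.]
-24.0 222 [[-27.0, -13.0, 93.0], [-25.0, -0.0, 100.0], [-21.0, 10.0, 105.0]] [76. 75. 75.]
-18.0 173 [[-21.0, -8.0, 69.0], [-18.0, -0.0, 88.0], [-15.0, 7.0, 93.0]] [97. 95. 95.]
-12.0 229 [[-14.0, -14.0, 65.0], [-12.0, -0.0, 74.0], [-9.0, 13.0, 82.0]] [103. 102. 102.]
-6.0 188 [[-9.0, -14.0, 50.0], [-6.0, -0.0, 69.0], [-3.0, 13.0, 74.0]] [104. 102. 102.]
0.0 196 [[-3.0, -14.0, 48.0], [0.0, -0.0, 58.0], [3.0, 13.0, 65.0]] [120. 117. 118.]
6.0 171 [[4.0, -14.0, 48.0], [5.0, -0.0, 52.0], [8.0, 14.0, 55.0]] [127. 125. 125.]
12.0 19 [[9.0, -9.0, 46.0], [9.0, -0.0, 47.0], [9.0, 8.0, 49.0]] [66. 65. 66.]
14.8
```

View pics/w10.png

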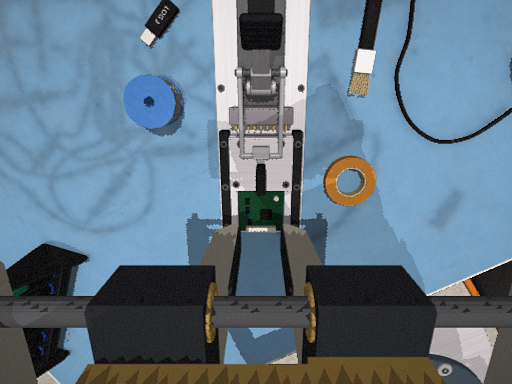

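```bash
python3 - <<'E'
from cl import *
for cam in("scene","side"):
    P,C,u,v,im=cloud(cam);d=todock(P)
    m=(d[:,0]<.02)&(d[:,0]>-.32)&(abs(d[:,1])<.17)&(P[:,2]>.06)&(P[:,0]>.5)
    q=d[m];k=np.round(q[:,2]/.05)
    for b in np.unique(k): print(cam,b*50,(k==b).sum(),np.percentile(q[k==b],[2,50,98],axis=0).round(3).tolist(),C[m][k==b].mean(0).round())
E
python3 -m pendant '[[[20,-11,0,0],[45,-25,0,0],[70,-38.5,0,0],[90,-49.5,-10,0],[99.7,-54.9,-25,0],[99.7,-54.9,-45,0],[99.7,-54.9,-60,0],[99.7,-54.9,-60,0]]]' 255
```

```text
scene 50.0 89 [[-0.012, -0.027, 0.06], [-0.004, -0.004, 0.064], [0.005, 0.018, 0.074]] [148. 147. 151.]
scene 100.0 234 [[-0.04, -0.019, 0.077], [-0.027, -0.005, 0.106], [-0.01, 0.011, 0.124]] [78. 81. 87.]
scene 150.0 6 [[-0.281, -0.004, 0.125], [-0.037, 0.002, 0.126], [-0.036, 0.111, 0.127]] [64. 69. 76.]
scene 300.0 8 [[-0.319, 0.068, 0.319], [-0.313, 0.072, 0.322], [-0.309, 0.074, 0.324]] [72. 68. 65.]
scene 350.0 1089 [[-0.308, -0.167, 0.333], [-0.235, -0.072, 0.353], [-0.168, 0.067, 0.369]] [138. 134. 132.]
scene 400.0 92 [[-0.248, -0.17, 0.377], [-0.173, -0.165, 0.399], [-0.159, -0.15, 0.422]] [77. 74. 71.]
scene 450.0 220 [[-0.214, -0.168, 0.428], [-0.2, -0.131, 0.445], [-0.187, -0.1, 0.465]] [50. 47. 46.]
side 50.0 190 [[-0.014, -0.026, 0.06], [-0.004, -0.006, 0.065], [0.012, 0.02, 0.075]] [100. 102. 104.]
side 100.0 387 [[-0.042, -0.017, 0.076], [-0.026, -0.004, 0.105], [-0.01, 0.013, 0.124]] [54. 58. 61.]
side 150.0 64 [[-0.308, -0.016, 0.125], [-0.295, 0.105, 0.134], [-0.035, 0.125, 0.172]] [26. 28. 30.]
side 200.0 49 [[-0.297, 0.096, 0.176], [-0.291, 0.099, 0.2], [-0.287, 0.102, 0.224]] [27. 27. 27.]
side 250.0 52 [[-0.291, 0.097, 0.227], [-0.287, 0.1, 0.252], [-0.283, 0.102, 0.274]] [20. 20. 20.]
side 300.0 100 [[-0.318, 0.073, 0.278], [-0.299, 0.103, 0.318], [-0.287, 0.131, 0.325]] [27. 27. 27.]
side 350.0 803 [[-0.316, -0.163, 0.326], [-0.228, -0.078, 0.344], [-0.165, 0.116, 0.359]] [68. 68. 67.]
t: 15.7
ee_pos: [0.5814, -0.0402, 0.136]
tcp_rot: [[0.878, -0.479, -0.006], [-0.479, -0.878, 0.001], [-0.006, 0.002, -1.0]]
force: [-0.8, -0.3, 1.0]
width: 0.0003
grip_force: 0.0
```

```bash
python3 -m pendant '[[[0,0,0,0],[0,0,0,0]]]'
```

```text
t: 15.9
ee_pos: [0.5834, -0.0404, 0.14]
tcp_rot: [[0.878, -0.479, 0.001], [-0.479, -0.878, -0.0], [0.001, -0.0, -1.0]]
force: [0.4, -0.3, 0.4]
width: 0.0004
grip_force: 0.0
```

```bash
python3 -m pendant '[[[3,-1.7,-2,0],[6.1,-3.4,-3.9,0],[8.8,-4.8,-5.5,0],[11.4,-6.2,-7.3,0],[14,-7.6,-9,0],[16.4,-9,-10.8,0]]]'; python3 -m pendant '[[[2.1,-1.2,-1.9,0],[4.2,-2.3,-3.8,0],[6.2,-3.4,-5.8,0],[8.1,-4.4,-7.8,0]]]'
```

```text
t: 16.5
ee_pos: [0.5998, -0.0495, 0.1285]
tcp_rot: [[0.878, -0.479, -0.0], [-0.479, -0.878, 0.0], [-0.0, -0.0, -1.0]]
force: [-0.4, 0.3, -0.4]
width: 0.0001
grip_force: 0.0
t: 16.9
ee_pos: [0.6081, -0.0539, 0.1216]
tcp_rot: [[0.878, -0.479, 0.001], [-0.479, -0.878, -0.0], [0.001, -0.0, -1.0]]
force: [-3.7, -0.3, 10.3]
width: 0.0005
grip_force: 5.6
```

```bash
python3 -m pendant '[[[1.9,-1,-2.2,0],[3.6,-2,-4.4,0],[5.3,-2.9,-6.6,0],[6.9,-3.8,-8.9,0]]]'|grep -E "ee|^force"; python3 -m pendant '[[[1.5,-0.8,-2.5,0],[3,-1.6,-5,0],[4.4,-2.4,-7.5,0],[5.8,-3.1,-10.1,0]]]'|grep -E "ee|^force"; python3 -c "
from h import *
im,D=get_image('side');cv2.imwrite('pics/s3.png',cv2.resize(im[100:280,130:330,::-1],(660,594)))"
```

```text
ee_pos: [0.6167, -0.0585, 0.1142]
force: [2.4, -4.5, 16.2]
ee_pos: [0.6245, -0.0626, 0.1056]
force: [6.2, -8.5, 19.4]
```

View pics/s3.png

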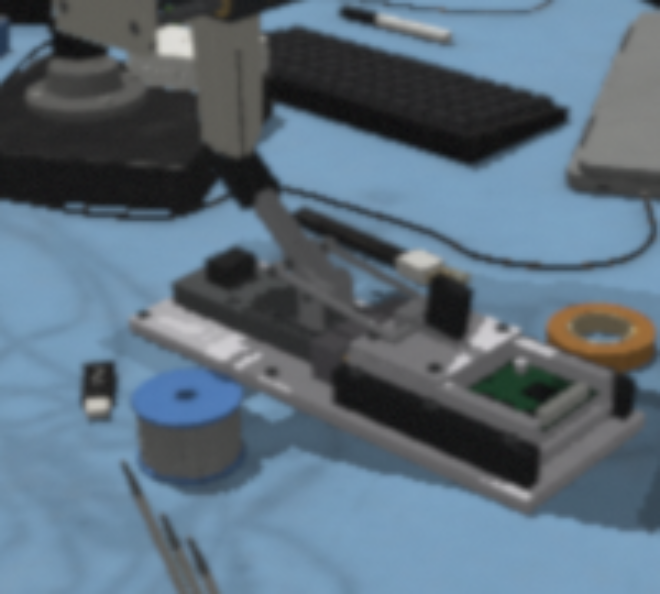

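Run:
```python
from cl import *
s=observe();print(s["t"],s["ee_pos"],s["force"],s["moment"])
for cam in("side","wrist"):
    P,C,u,v,im=cloud(cam);d=todock(P)
    if cam=="wrist":cv2.imwrite("pics/w11.png",im[:,:,::-1])
    m=(abs(d[:,1])<.03)&(d[:,0]>-.12)&(d[:,0]<.0)&(d[:,2]>.046)&(d[:,2]<.13);print(cam);hist(d,C,m,0,.006)
```

```text
17.75 [ 0.6247 -0.0628  0.1053] [ 6.6559 -8.6443 17.8969] [-1.4344 -1.3235  0.0053]
side
-72.0 15 [[-74.0, -18.0, 110.0], [-71.0, -15.0, 121.0], [-69.0, -9.0, 129.0]] [82. 82. 79.]
-66.0 26 [[-68.0, -18.0, 103.0], [-64.0, -16.0, 120.0], [-63.0, -8.0, 129.0]] [72. 72. 69.]
-60.0 107 [[-62.0, -17.0, 99.0], [-58.0, -5.0, 108.0], [-57.0, 13.0, 129.0]] [62. 63. 61.]
-54.0 144 [[-57.0, -18.0, 94.0], [-56.0, -4.0, 114.0], [-51.0, 11.0, 129.0]] [64. 65. 63.]
-48.0 53 [[-51.0, -17.0, 88.0], [-48.0, -2.0, 94.0], [-46.0, 12.0, 99.0]] [28. 32. 35.]
-42.0 71 [[-45.0, -17.0, 82.0], [-43.0, -6.0, 89.0], [-39.0, 12.0, 93.0]] [44. 48. 52.]
-36.0 39 [[-39.0, -10.0, 76.0], [-36.0, -5.0, 82.0], [-33.0, 5.0, 87.0]] [80. 84. 87.]
-30.0 32 [[-33.0, -9.0, 70.0], [-31.0, -5.0, 78.0], [-28.0, 5.0, 81.0]] [81. 86. 90.]
-24.0 43 [[-27.0, -10.0, 65.0], [-24.0, -6.0, 73.0], [-22.0, 5.0, 77.0]] [78. 81. 84.]
-18.0 36 [[-20.0, -23.0, 58.0], [-18.0, -5.0, 67.0], [-16.0, 16.0, 71.0]] [78. 81. 84.]
-12.0 86 [[-15.0, -26.0, 53.0], [-11.0, -9.0, 61.0], [-9.0, 20.0, 68.0]] [73. 75. 77.]
-6.0 61 [[-8.0, -25.0, 52.0], [-6.0, -5.0, 59.0], [-3.0, 18.0, 63.0]] [78. 79. 81.]
-0.0 29 [[-3.0, -23.0, 51.0], [-1.0, -1.0, 56.0], [-0.0, 18.0, 59.0]] [82. 84. 87.]
wrist
-78.0 729 [[-78.0, -14.0, 111.0], [-77.0, -0.0, 122.0], [-76.0, 13.0, 129.0]] [103.  99.  90.]
```

View pics/w11.png

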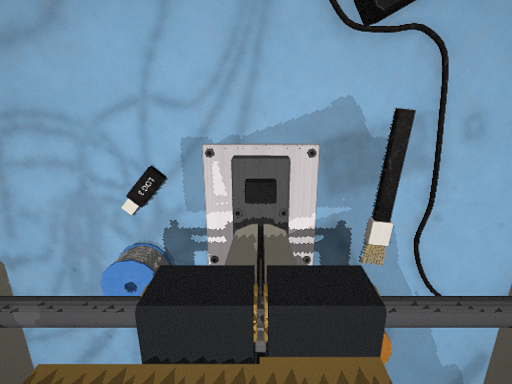

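Run:
```python
from cl import *
for cam in("side","scene"):
    P,C,u,v,im=cloud(cam);d=todock(P)*1000
    m=(abs(d[:,1])<25)&(d[:,0]>-95)&(d[:,0]<-44)&(d[:,2]>46)&(d[:,2]<135)
    print(cam,calibration(cam)["xyz"])
    for r in np.unique(v[m]):
        k=m&(v==r);o=np.argsort(u[k]);print(r,[(int(a),*map(int,q),int(c)) for a,q,c in zip(u[k][o],d[k][o].round(),C[k][o].mean(1))][::3])
```

```text
side [0.3571 0.7292 0.4423]
131 [(207, -58, 12, 134, 92)]
132 [(204, -57, 4, 134, 87), (207, -55, 9, 133, 91)]
133 [(190, -74, -15, 134, 80), (202, -58, -1, 133, 72), (205, -57, 6, 132, 90), (208, -57, 14, 129, 86)]
134 [(190, -72, -17, 133, 77), (193, -64, -17, 135, 92), (199, -56, -10, 135, 91), (202, -59, 1, 131, 73), (205, -57, 6, 130, 90), (208, -57, 14, 128, 86)]
135 [(190, -73, -17, 131, 76), (193, -65, -16, 132, 92), (196, -57, -16, 134, 93), (199, -55, -11, 133, 91), (202, -57, -1, 130, 74), (205, -56, 5, 128, 90), (208, -57, 13, 126, 86)]
136 [(190, -73, -17, 129, 70), (193, -65, -17, 131, 93), (197, -58, -14, 131, 92), (200, -55, -8, 131, 90), (203, -59, 2, 126, 69), (206, -58, 9, 125, 90)]
137 [(191, -71, -16, 127, 80), (194, -64, -15, 129, 92), (197, -58, -13, 129, 92), (200, -55, -9, 129, 91), (203, -57, 0, 126, 68), (206, -55, 6, 125, 90)]
138 [(191, -71, -16, 125, 80), (194, -63, -16, 127, 91), (198, -57, -12, 128, 91), (201, -58, -4, 125, 87), (204, -56, 2, 124, 82), (207, -56, 10, 121, 92)]
139 [(191, -70, -17, 124, 80), (194, -64, -16, 125, 92), (197, -56, -15, 127
[... 4458 characters left out ...]
, -55, 3, 98, 29), (252, -52, 10, 98, 50)]
169 [(240, -59, -20, 96, 126), (243, -56, -12, 97, 32), (246, -55, -5, 96, 29), (249, -52, 2, 97, 29), (252, -47, 8, 98, 34)]
170 [(241, -52, -19, 97, 107), (244, -50, -12, 97, 27), (247, -49, -4, 96, 29), (250, -52, 5, 94, 27)]
171 [(241, -53, -19, 94, 135), (244, -49, -12, 94, 30), (247, -51, -4, 93, 30), (250, -50, 4, 92, 28), (253, -49, 12, 91, 78)]
172 [(241, -51, -19, 92, 148), (244, -46, -13, 93, 31), (247, -49, -4, 91, 30), (251, -47, 6, 90, 30)]
173 [(241, -50, -19, 89, 160), (245, -48, -10, 89, 28), (249, -45, 0, 89, 45)]
174 [(243, -45, -16, 88, 50)]
175 [(244, -45, -13, 85, 45)]
176 [(252, -45, 8, 79, 144)]
177 [(243, -44, -16, 80, 157)]
```

```bash
python3 -m pendant '[[[0,0,-2.5,0],[0,0,-5,0],[0,0,-7.5,0],[0,0,-10,0]]]'|grep -E "ee|^force";  python3 -m pendant '[[[0,0,-2.5,0],[0,0,-5,0],[0,0,-7.5,0],[0,0,-10,0]]]'|grep -E "ee|^force"
```

```text
ee_pos: [0.6263, -0.0628, 0.0965]
force: [10.9, -5.3, 17.9]
ee_pos: [0.6219, -0.061, 0.0831]
force: [1.3, -0.1, 8.3]
```

```bash
python3 -m pendant '[[[0,0,0,0],[0,0,0,0]]]'|grep -E "ee|^force"
python3 - <<'E'
from cl import *
for cam in("side","scene"):
    P,C,u,v,im=cloud(cam);d=todock(P)*1000
    m=(abs(d[:,1])<25)&(d[:,0]>-100)&(d[:,0]<-10)&(d[:,2]>44)&(d[:,2]<105)
    print(cam)
    for r in np.unique(v[m])[::2]:
        k=m&(v==r);o=np.argsort(u[k]);print(r,[(*map(int,q),int(c)) for a,q,c in zip(u[k][o],d[k][o].round(),C[k][o].mean(1))][::4])
E
```

```text
ee_pos: [0.6214, -0.0609, 0.0827]
force: [-0.1, 1.1, 4.9]
side
146 [(-53, 13, 105, 114)]
148 [(-55, -1, 105, 74), (-54, 14, 101, 114)]
150 [(-67, -17, 103, 79), (-53, -10, 104, 92), (-56, 3, 100, 69), (-52, 9, 99, 95)]
152 [(-69, -15, 98, 79), (-55, -16, 102, 93), (-54, -7, 99, 91), (-53, 2, 97, 82), (-53, 13, 93, 118)]
154 [(-70, -15, 93, 82), (-60, -14, 96, 92), (-53, -11, 97, 92), (-54, 0, 93, 71), (-53, 10, 90, 115)]
156 [(-76, -14, 88, 34), (-73, -8, 86, 57), (-53, -16, 94, 90), (-53, -6, 91, 90), (-52, 3, 88, 92)]
158 [(-78, -16, 83, 25), (-71, -12, 84, 26), (-66, -7, 84, 42), (-54, -8, 88, 84), (-54, 2, 84, 57)]
160 [(-75, -16, 80, 35), (-66, -15, 82, 22), (-63, -7, 81, 21), (-59, 0, 79, 41), (-57, 7, 78, 22)]
162 [(-72, -15, 77, 69), (-62, -14, 79, 22), (-58, -7, 78, 20), (-54, -1, 77, 20), (-51, 6, 75, 43)]
164 [(-67, -14, 74, 99), (-56, -15, 77, 19), (-52, -8, 76, 30), (-48, -2, 75, 74), (-49, 10, 71, 86)]
166 [(-59, -17, 73, 102), (-51, -14, 74, 24), (-46, -9, 74, 74), (-43, -2, 72, 78)]
168 [(-55, -16, 70, 106), (-53, -8, 68, 84), (-41, -9, 71, 80), (-38, -1, 69, 78), (-3
[... 808 characters left out ...]
)]
172 [(-76, -18, 80, 144), (-53, -13, 90, 123), (-54, -3, 88, 105)]
174 [(-70, -19, 77, 167), (-62, -11, 80, 54), (-62, 0, 78, 72), (-59, 10, 78, 56)]
176 [(-64, -18, 74, 148), (-57, -10, 76, 32), (-58, 1, 74, 41), (-54, 11, 75, 117)]
178 [(-57, -18, 72, 119), (-52, -9, 73, 83), (-48, 1, 73, 110)]
180 [(-55, -18, 67, 176), (-44, -11, 71, 125), (-43, -1, 70, 123)]
182 [(-46, -10, 64, 166), (-38, -2, 67, 123)]
184 [(-32, -12, 66, 137), (-32, -1, 65, 122)]
186 [(-32, -12, 60, 93), (-29, -2, 60, 121)]
188 [(-25, -11, 58, 101), (-18, -2, 60, 121)]
190 [(-17, -13, 57, 90), (-15, -4, 57, 120), (-17, 8, 54, 153), (-13, 17, 54, 117)]
192 [(-17, -24, 53, 129), (-13, -15, 53, 82), (-16, 15, 47, 158)]
```

```bash
for i in 1 2 ; do python3 -m pendant '[[[0,0,-2.5,0],[0,0,-5,0],[0,0,-7.5,0],[0,0,-9,0]]]'|grep -E "ee|^force"; done
```

```text
ee_pos: [0.6217, -0.061, 0.0738]
force: [1.5, -1.0, 7.4]
ee_pos: [0.6214, -0.0609, 0.0644]
force: [2.5, -0.9, 4.4]
```

Now gentle, small steps to the stop.

```bash
for i in 1 2 3; do python3 -m pendant '[[[0,0,-1,0],[0,0,-2,0],[0,0,-3,0],[0,0,-3,0]]]'|grep -E "ee|^force"; done
```

```text
ee_pos: [0.6202, -0.0606, 0.0606]
force: [1.2, -1.0, 3.0]
ee_pos: [0.6201, -0.0606, 0.0575]
force: [0.5, -0.1, 1.6]
ee_pos: [0.6201, -0.0606, 0.0545]
force: [1.1, -0.5, 0.8]
```

```bash
for i in 1 2 3; do python3 -m pendant '[[[0,0,-0.5,0],[0,0,-1,0],[0,0,-1,0]]]'|grep -E "ee|^force"; done
python3 - <<'E'
from cl import *
for cam in("side","scene"):
    P,C,u,v,im=cloud(cam);d=todock(P)*1000
    for a in (-100,-90,-80,-50,-40,-30,-20):
        m=(abs(d[:,1])<(14 if a<-60 else 7))&(abs(d[:,0]-a)<5)&(d[:,2]>35)&(d[:,2]<70);print(cam,a,m.sum(),np.percentile(d[m][:,2],[10,50,90]).round(1) if m.sum() else 0,C[m].mean() if m.sum() else 0)
E
```

```text
ee_pos: [0.6202, -0.0607, 0.0537]
force: [1.6, -0.0, 1.7]
ee_pos: [0.6203, -0.0607, 0.0527]
force: [1.0, -1.5, 2.0]
ee_pos: [0.6203, -0.0606, 0.0517]
force: [0.2, 0.6, 0.9]
side -100 0 0 0
side -90 4 [54.2 54.5 54.7] 93.66666666666667
side -80 19 [39.  53.2 55.2] 45.54385964912281
side -50 56 [51.3 58.6 67.3] 82.91071428571429
side -40 18 [50.3 51.6 52.2] 82.77777777777777
side -30 17 [49.6 50.5 51.9] 78.98039215686275
side -20 17 [50.5 52.1 52.9] 79.74509803921569
scene -100 0 0 0
scene -90 0 0 0
scene -80 1 [52.9 52.9 52.9] 110.33333333333333
scene -50 36 [50.1 57.7 67.2] 128.4814814814815
scene -40 9 [47.9 49.1 50.1] 121.0
scene -30 7 [47.5 49.8 50.2] 118.33333333333333
scene -20 9 [49.1 50.1 50.9] 126.48148148148148
```

```bash
for i in 1 2 3; do python3 -m pendant '[[[0,0,-0.5,0],[0,0,-1,0],[0,0,-1,0]]]'|grep -E "ee|^force"; done
```

```text
ee_pos: [0.6203, -0.0607, 0.0507]
force: [0.4, -0.2, 0.7]
ee_pos: [0.6202, -0.0606, 0.0497]
force: [0.2, -1.3, 0.3]
ee_pos: [0.6202, -0.0607, 0.0487]
force: [0.1, 0.3, 0.4]
```

```bash
python3 -m pendant '[[[0,0,-0.4,0],[0,0,-0.8,0],[0,0,-0.8,0]]]'|grep -E "ee|^force";  python3 - <<'E'
from cl import *
P,C,u,v,im=cloud("wrist");d=todock(P)*1000
m=(abs(d[:,1])<25)&(d[:,0]>-110)&(d[:,0]<-70)&(d[:,2]<75)&(d[:,2]>15)
for a in range(-106,-74,3):
    k=m&(abs(d[:,0]-a)<1.5)&(abs(d[:,1])<14);print(a,k.sum(),np.percentile(d[k][:,2],[10,50,90]).round(1) if k.sum() else 0,C[k].mean() if k.sum() else 0)
E
```

```text
ee_pos: [0.6203, -0.0607, 0.0479]
force: [-0.3, 0.1, -0.2]
-106 0 0 0
-103 89 [17.5 21.1 24.6] 52.27715355805243
-100 262 [20.3 26.2 27.2] 75.15394402035624
-97 204 [26.  26.9 27.5] 82.98692810457516
-94 224 [26.1 27.1 47.8] 69.95833333333333
-91 509 [26.4 49.3 51.5] 46.61624099541585
-88 418 [26.4 50.7 52. ] 51.92902711323764
-85 225 [50.8 51.7 52.6] 27.76
-82 244 [50.6 51.3 52.2] 27.24590163934426
-79 205 [51.  51.8 52.6] 25.13170731707317
-76 216 [50.5 51.3 52.1] 25.875
```

```bash
for i in 1 2 3; do python3 -m pendant '[[[0,0,-0.4,0],[0,0,-0.8,0],[0,0,-0.8,0]]]'|grep -E "ee|^force"; done
python3 - <<'E'
from cl import *
P,C,u,v,im=cloud("side");d=todock(P)*1000
m=(abs(d[:,1])<25)&(d[:,0]>-100)&(d[:,0]<-40)&(d[:,2]>30)&(d[:,2]<75)
for r in np.unique(v[m]):
    k=m&(v==r);o=np.argsort(u[k]);print(r,[(*map(int,q),int(c)) for a,q,c in zip(u[k][o],d[k][o].round(),C[k][o].mean(1))][::4])
E
```

```text
ee_pos: [0.6203, -0.0607, 0.0471]
force: [0.1, -0.3, -0.2]
ee_pos: [0.6203, -0.0607, 0.0465]
force: [-1.2, 0.2, 1.9]
ee_pos: [0.6204, -0.0607, 0.0465]
force: [-3.7, 0.8, 10.0]
162 [(-52, 8, 74, 92)]
163 [(-53, 0, 75, 71), (-52, 13, 71, 107)]
164 [(-67, -17, 75, 112), (-52, 2, 73, 82), (-53, 13, 68, 108)]
165 [(-68, -16, 72, 117), (-52, -11, 75, 91), (-53, 1, 71, 72), (-54, 12, 67, 93)]
166 [(-67, -17, 71, 122), (-56, -17, 74, 93), (-52, -10, 73, 92), (-53, 0, 69, 73), (-52, 10, 65, 93)]
167 [(-68, -17, 68, 124), (-55, -18, 73, 92), (-52, -11, 71, 92), (-52, -1, 67, 72), (-53, 11, 63, 92)]
168 [(-69, -16, 66, 128), (-58, -16, 69, 91), (-52, -11, 69, 92), (-53, 0, 65, 73), (-50, 8, 63, 92)]
169 [(-66, -16, 64, 106), (-57, -14, 66, 94), (-52, -9, 66, 92), (-51, 1, 63, 81), (-51, 11, 59, 110)]
170 [(-66, -16, 62, 106), (-55, -16, 66, 92), (-51, -10, 65, 91), (-52, 1, 60, 80), (-51, 11, 57, 116)]
171 [(-88, 1, 48, 110), (-57, -17, 64, 93), (-50, -13, 64, 92), (-55, 1, 58, 73), (-54, 11, 55, 103)]
172 [(-88, -4, 47, 106), (-65, -15, 58, 83), (-54, -15, 62, 93), (-52, -6, 59, 91), (-51, 2, 
[... 528 characters left out ...]
-15, 48, 24), (-58, -10, 48, 39), (-52, -5, 48, 82), (-45, -1, 49, 77)]
178 [(-77, -18, 43, 88), (-67, -17, 46, 25), (-57, -16, 48, 22), (-53, -9, 47, 72), (-46, -5, 48, 77)]
179 [(-80, -13, 38, 73), (-64, -17, 44, 22), (-55, -15, 47, 24), (-50, -10, 46, 77), (-41, -5, 47, 77)]
180 [(-79, -14, 37, 70), (-63, -18, 43, 23), (-55, -15, 45, 22), (-51, -9, 44, 74), (-41, -8, 47, 77)]
181 [(-79, -14, 35, 56), (-67, -15, 39, 25), (-58, -13, 41, 22), (-52, -8, 41, 61), (-41, -9, 45, 77)]
182 [(-80, -14, 32, 52), (-67, -15, 37, 22), (-65, -6, 34, 23), (-63, 2, 32, 40)]
183 [(-79, -14, 30, 53), (-66, -16, 35, 23), (-65, -7, 32, 25)]
184 [(-73, -15, 30, 26), (-64, -12, 32, 23)]
185 [(-65, -14, 31, 25)]
```

```bash
python3 -m pendant '[[[0,0,5,0],[0,0,20,0],[0,0,50,0],[0,0,85,0],[0,0,110,0],[0,0,120,0],[0,0,120,0]]]'|grep -E "t:|ee|^force"; python3 -m pendant '[[[-20,11,0,0],[-45,25,0,0],[-65,36,0,0],[-75,41,0,0],[-75,41,0,0]]]'|grep -E "ee|^force"
python3 - <<'E'
from cl import *
for cam in ("wrist","side","scene"):
    P,C,u,v,im=cloud(cam);d=todock(P)*1000;print(cam)
    for a in list(range(-95,-20,10))+list(range(55,86,3)):
        k=(abs(d[:,0]-a)<2.5)&(abs(d[:,1])<13)&(d[:,2]<90)&(d[:,2]>38);print(a,k.sum(),np.percentile(d[k][:,2],[10,50,90]).round(1) if k.sum() else 0,end="; ")
    print()
    for n in("keeper","loop_bar","lip_tip","loop_tab"):
        r=pinpoint(n,cam)
        if r:
            q=dep(cam,r[0]["at"],get_image(cam)[1]); print(n,r[0]["confidence"],todock(q[None])[0].round(4))
print(observe()["t"])
E
```

```text
t: 24.95
ee_pos: [0.6209, -0.0607, 0.1672]
tcp_rot: [[0.878, -0.479, 0.003], [-0.479, -0.878, -0.0], [0.003, -0.001, -1.0]]
force: [0.5, -0.3, 0.1]
ee_pos: [0.5445, -0.0193, 0.165]
force: [0.1, -0.2, -0.1]
wrist
-95 0 0; -85 178 [49.  50.1 51.2]; -75 180 [49.1 50.1 51.1]; -65 177 [49.1 50.1 51.1]; -55 102 [48.7 49.9 50.6]; -45 101 [49.  49.8 50.7]; -35 97 [48.7 49.7 50.6]; -25 118 [50.  51.6 52.7]; 55 198 [42.4 44.6 54.5]; 58 152 [42.6 53.9 55.5]; 61 137 [42.6 54.4 55.5]; 64 101 [47.2 53.5 55.5]; 67 27 [47.6 49.8 55. ]; 70 6 [42.1 42.5 43.6]; 73 0 0; 76 0 0; 79 0 0; 82 0 0; 85 0 0; 
keeper 0.71 [0.057  0.0021 0.0548]
loop_bar 0.57 [ 0.0597 -0.0016  0.0548]
lip_tip 0.88 [ 0.0139 -0.0013  0.1739]
loop_tab 0.61 [-0.0071 -0.0033  0.0518]
side
-95 0 0; -85 13 [47.2 48.2 49. ]; -75 14 [48.  48.4 49.4]; -65 16 [47.7 48.4 49.2]; -55 23 [43.5 47.2 48.5]; -45 17 [42.8 47.7 49.1]; -35 15 [42.4 48.4 49.1]; -25 10 [46.9 49.3 50.7]; 55 5 [40.6 41.2 41.4]; 58 8 [41.3 51.2 53.5]; 61 22 [45.9 52.8 53.6]; 64 17 [47.6 52.8 53.8]; 67 25 [41.3 49.2 53.9]; 70 39 [41.  46.  53.3]; 73 36 [41.  53.3 76.6]; 7
[... 157 characters left out ...]
-0.0021  0.0442]
lip_tip 0.85 [ 0.0745 -0.0063  0.0598]
loop_tab 0.63 [ 0.0882 -0.0068  0.0758]
scene
-95 0 0; -85 4 [45.3 46.  46.2]; -75 8 [45.4 46.6 47.4]; -65 9 [46.  46.9 48.8]; -55 7 [42.  45.4 46.8]; -45 8 [44.3 46.4 47.4]; -35 8 [43.7 46.5 47.4]; -25 4 [47.4 48.  48.1]; 55 2 [41.9 45.8 49.6]; 58 2 [41.9 45.8 49.6]; 61 5 [45.  49.1 51.6]; 64 7 [48.2 51.2 52.6]; 67 16 [39.  44.8 51.1]; 70 21 [38.6 42.5 48.4]; 73 8 [39.1 42.9 75.5]; 76 10 [40.3 44.1 78.7]; 79 24 [40.1 54.8 78.4]; 82 25 [39.5 52.  77.7]; 85 19 [38.4 40.2 77.4]; 
keeper 0.71 [ 0.0901 -0.0078  0.0649]
loop_bar 0.51 [ 0.0697 -0.0088  0.049 ]
lip_tip 0.93 [ 0.0815 -0.0079  0.0621]
loop_tab 0.43 [ 0.0944 -0.0006  0.0743]
26.8
```

```bash
python3 -c "
from workcell import *
print(hand_in())"
```

```text
the job is handed in; nothing more can be done
None
```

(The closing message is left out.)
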